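Zero the kitchen scale and hold its plate at one kilogram

TASK

The needle of the mechanical kitchen scale may be sticking, and I want to look at it under load. With nothing on the weighing plate, turn the dial by its knob until the zero mark (the twin bars) lies under the needle, then let go of the knob and press straight down on the plate with the fingertips until the needle points at the one-kilogram mark (the single thick bar). Finish while still holding the plate pressed there, the needle within one small graduation of that mark, and do not knock over or push about the things standing around the scale.

Things in the scene. Friction and masses are not known exactly. Their poses are not given: they have to be found in the camera images.
- scale: steel kitchen scale, fixed to the worktop: a low box 165 (its x) x 300 (its y) mm, top at 55 mm. Origin: centre of its underside; x points to its far side, away from the robot, y to its left end, z up. Round weighing plate on the left, centred at y = +78 mm; round dial facing up on the right, centred at y = -78 mm, 130 mm across, its face 58 mm above the worktop
- zero_mark (a point): zero on the dial: twin black bars side by side, 52 mm from the dial's centre; they turn with the dial. From here the marks run clockwise (from above) through a half circle, 0 to 2 kg: a small line each 100 g (9 degrees), a longer one each 500 g
- kilo_mark (a point): the one-kilogram mark: a single thick black bar, 20 mm long, a quarter turn clockwise from zero, 52 mm from the dial's centre; it turns with the dial
- needle: thin black needle over the dial; origin at the dial's centre, its x axis points from there to its tip, 58 mm out. It points along the scale's -y (to the right) when the plate is up and turns clockwise by 130.9 rad per metre of plate travel (a quarter turn for 12 mm, then pointing along the scale's -x), whatever the dial does
- zero_knob (a joint): turn of the knob and the dial card fixed to it, in rad, positive clockwise from above; it stays where it is left (friction torque 0.05 N m). At 0 the zero mark lies exactly under the needle of the unloaded scale. It starts somewhere between 0.5 and 1.3, so it must be turned counterclockwise. Limits -2.2 and 2.2
- knob_grip (a point): point on the knob's upright axis at the height to grip, 92 mm above the worktop, over the dial's centre; turns with the knob, its x axis towards the zero mark, z up. The knob has a straight grip bar 44 long (along that x axis), 14 wide, 30 mm high (76 to 106 mm above the worktop), above a round flange 42 mm wide
- plate (a joint): travel of the weighing plate straight down in m, 0 unloaded (up) to 0.024. It is sprung: 818 N per metre, so 12 mm and 9.8 N (1 kg) turn the needle a quarter turn; it springs back when let go
- plate_top (a point): centre of the weighing plate's upper face, 90 mm above the worktop when up; it moves with the plate. The plate is a flat steel disc 140 mm across and 5 mm thick with a raised rim 3.5 mm high
- garlic: garlic bulb, 55 mm, a bystander just behind the scale; leave alone
- salt_shaker: salt shaker, 44 mm wide and 90 mm high, a bystander just behind the scale (another one stands at the back wall); leave alone
- peeler: yellow peeler, 170 mm long and 18 mm high, a bystander at the right end of the scale; leave alone
- small_pan: round steel baking pan, 147 mm across and 37 mm high, a bystander at the left; leave alone
- lemon: lemon, 83 mm long, a bystander at the left; leave alone
- tape_roll: roll of tape lying flat, 104 mm across and 25 mm high, a bystander at the right; leave alone

How it is judged:
By the outcome, as a careful person would: the job done as asked, in the order asked, and still so for the second after the job is handed in, while the arm keeps its last pose, push and grip.
It also fails if it takes over 48 s, if anything falls off the work surface, if the arm or the gripper's body presses on something with over 40 N, if the wrist force passes 120 N, or if a joint passes its speed limit or range.

ROBOT

A 6-joint arm with a two-finger parallel gripper is mounted at the origin on a cart in front of the work surface, level with it; the furniture and walls round the work are solid. World frame = base frame: x ahead of the robot, y to its left, z up, the work surface at z = 0. Lengths are in mm, angles in rad, forces in N, time in s.
With the tool pointing down it reaches from about 300 to 750 mm from the base axis. Payload 8.5 kg.
Tool frame: the origin (TCP) lies at the very end of the fingers, on their centre line; the grasp point (between the pads) lies 19 mm behind it (env.hold_point_z is the distance from the TCP to the grasp point, in mm); z points along the fingers, y is the line along which they close (so a half turn about z gives the same grasp; the last joint's range is limited). The gripper opens to 85 mm and grips with 20 to 120 N. Pads are 22 mm wide; open, the fingers measure 114 mm over their backs; the gripper's body (76 mm by 85 mm) begins 54 mm behind the grasp point. The pads swing forward as they close: fully open they stand 13 mm farther back than shut.
Start: joints at [0.899, 0.381, 1.297, -0, 1.464, -0.215], TCP at [242.582, 493.593, 231.322] pointing down, gripper open.
Joint ranges: [-3.11, 3.11], [-0.89, 2.33], [0.22, 2.48], [-1.42, 4.56], [0.17, 2.85], [-2.88, 2.88]. Speed limits (rad/s): [2.39, 2.39, 3.14, 3.14, 3.14, 3.14].

INTERFACE

Orientations are given as a unit quaternion [x, y, z, w].
In Python, from workcell import read_state, optics, job_done, env gives the robot as it stands.
- The arm moves only by the shell command python3 -m crank 'ROWS' [OPENING] [FORCE]. ROWS is JSON, a list of rows, each a list of 2 entries, a list of its own where there are three numbers: the shift along the tool's x, y, z in cm, then the turn about the tool's z in rad. A call has 1 to 20 rows; each row is the pose to reach, as a shift and turn from the pose commanded when the call began, along the tool's axes at that moment; what a row does not reach only later rows make up. A row lasts 1/8 s, in which the tool goes at most 62.5 mm and 10.7 degrees, less where a joint would pass 70% of its speed; a pose out of reach is approached as far as the arm can. A call with a gripper value outside its range is refused whole. OPENING is the opening, from -1 (shut) to 1 (fully open), set as the call begins (- or left out, the last holds). The fingers move at their own pace and stop on an object; FORCE is the grip in N (left out, the last holds). Time passes only in rows, so rows that repeat a pose let the fingers close. It gives the time, the measured TCP pose, the force, the opening and the grip force at its end, in the units of the state.
- read_state(): the state, without advancing time (a new reading comes with each control period).
- optics.read_camera(name): name is "scene" or "top"; returns the picture (384x512x3 uint8, blue, green, red); there is no depth.
- optics.camera_info(name): a dict with "intrinsics" (3x3 intrinsics, pixels), "pose" (4x4, takes a point from camera to world coordinates). Camera axes: x right, y up, looking along -z (the intrinsics and any distortion apply to the point x, -y, -z); pixel columns grow to the right and rows downward; lengths in mm; the calibration is good to about 2 mm. A picture is of the moment at which its call begins. camera_info takes no time and is no camera call.
- job_done(): hands the job in; it is judged then, once.
The state is a dict: "t": time; "joint_pos": joint angles; "joint_vel": joint speeds; "joint_efforts": joint torques, N m; "position": TCP position; "tool_rot": TCP orientation; "force": force on the tool from outside, world axes, zero at the start; "wrist_torque": the same for the moment, N m; "width": opening from 0.0 (shut) to 1.0 (fully open); "gripper_force": force on a finger pad.
Only numpy, scipy, OpenCV 4.12 (cv2) and the standard library are available. Lean on these libraries where they do the work, as an engineer would, in place of code of your own. Each camera call takes 0.05 s, during which the arm holds its last target. There are 200 camera calls.

## Working session

There is one attempt and no reset: what is moved stays moved. The work goes in short steps, Python scripts to look and compute and a shell command to move; the robot and the scene stay as the last step left them, time stands still between calls to the robot, and variables do not carry over. Pictures are saved under pics/ and viewed, at most 10 in all, crops included, and the job is handed in when it is done.

```bash
mkdir -p pics; python3 - <<'E'
from workcell import read_state, optics, env
import cv2,numpy as np
for n in("scene","top"):
    im=optics.read_camera(n); cv2.imwrite(f"pics/{n}0.png",cv2.resize(im,None,fx=1.5,fy=1.5,interpolation=cv2.INTER_CUBIC))
    cv2.imwrite(f"{n}_raw.png",im)
    i=optics.camera_info(n); print(n,{k:np.round(v,3).tolist() if not isinstance(v,str) else v for k,v in i.items()})
s=read_state();print(s['t'],s['position'],s['tool_rot'],s['force'],s['width'],env.hold_point_z)
E
```

```text
scene {'intrinsics': [[420.433, 0.0, 254.331], [0.0, 420.433, 195.866], [0.0, 0.0, 1.0]], 'pose': [[0.821, 0.25, -0.514, -23.872], [-0.571, 0.328, -0.753, -887.171], [-0.02, 0.911, 0.412, 552.943], [0.0, 0.0, 0.0, 1.0]]}
top {'intrinsics': [[381.485, 0.0, 255.908], [0.0, 381.485, 195.538], [0.0, 0.0, 1.0]], 'pose': [[0.028, 0.996, -0.084, 510.056], [-0.999, 0.03, 0.017, 1.194], [0.019, 0.083, 0.996, 1148.399], [0.0, 0.0, 0.0, 1.0]]}
0.1 [242.42719132 493.40138405 230.76338558] [ 2.26423773e-01  9.74028667e-01 -5.87267556e-04 -2.94289540e-04] [-0.6126329   0.84820261  1.03256586] 1.0006455106103043 18.700000000000003
```

View pics/top0.png

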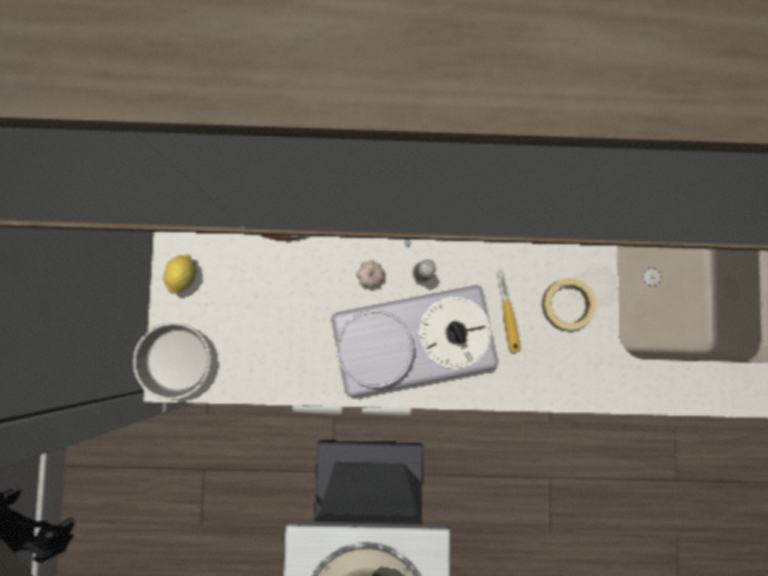

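View pics/scene0.png

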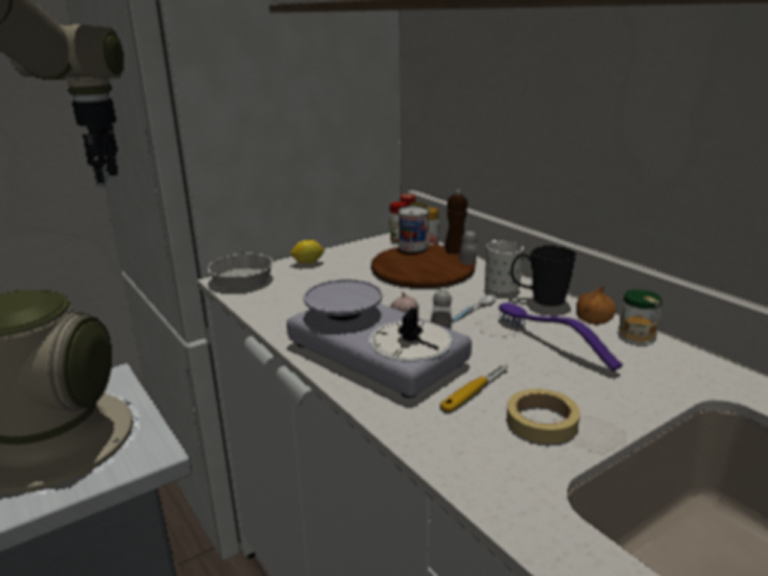

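Top view: the scale is at about (415,340) in the enlarged picture, with the plate left and the dial right. The garlic and salt shaker are behind it and the peeler is to its right. Next I'll enlarge the dial.

```bash
cat > h.py <<'E'
import numpy as np
from workcell import optics
def ray(n,u,v,z):
    i=optics.camera_info(n);K=np.array(i['intrinsics']);T=np.array(i['pose'])
    d=np.linalg.inv(K)@[u,v,1];d=T[:3,:3]@[d[0],-d[1],-d[2]]
    return T[:3,3]+d*(z-T[2,3])/d[2]
def proj(n,p):
    i=optics.camera_info(n);K=np.array(i['intrinsics']);T=np.array(i['pose'])
    c=T[:3,:3].T@(np.array(p)-T[:3,3]);q=K@[c[0],-c[1],-c[2]];return q[:2]/q[2]
E
python3 - <<'E'
import cv2
im=cv2.imread("top_raw.png")[180:276,212:356]  # 144x96
cv2.imwrite("pics/c1.png",cv2.resize(im,None,fx=5.5,fy=5.5,interpolation=cv2.INTER_CUBIC))
E
```

```text
(no output)
```

View pics/c1.png

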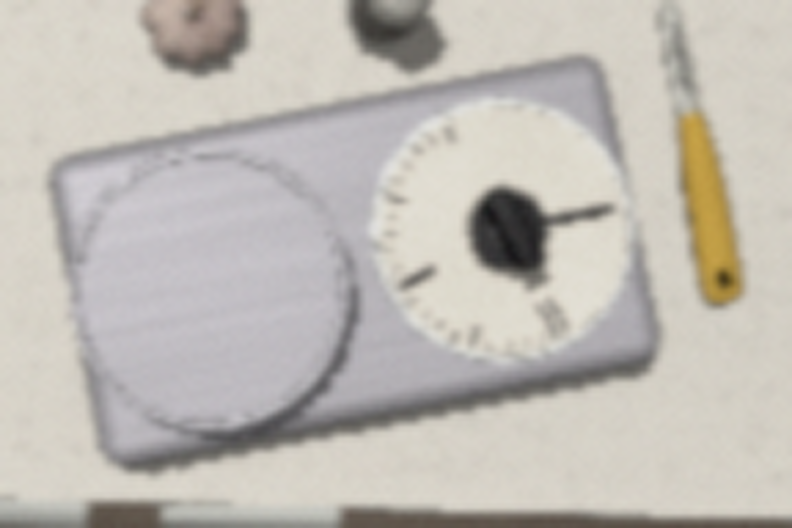

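Enlarged crop: dial centre (502,229), twin bars (553,318), thick bar (418,277), needle tip (612,209). Plate circle centre is about (217,293). Box corners are (52,165), (600,58), (657,365) and (110,468).

```bash
python3 - <<'E'
from h import *
R=lambda u,v:((u+.5)/5.5-.5+212,(v+.5)/5.5-.5+180)
g=lambda p,z:ray("top",*R(*p),z)
c=g((502,229),58);zm=g((553,318),58);km=g((418,277),58);nt=g((612,209),60)
pl=g((217,293),92);cor=[g(p,53) for p in((52,165),(600,58),(657,365),(110,468))]
np.set_printoptions(precision=1,suppress=True)
print("dial",c,"box",np.mean(cor,0),"plate",pl)
print("radii",[np.linalg.norm((p-c)[:2]) for p in(zm,km,nt)],"c-pl",np.linalg.norm((pl-c)[:2]))
print("sizes",[np.linalg.norm(cor[i]-cor[(i+1)%4]) for i in range(4)])
a=lambda d:np.arctan2(d[1],d[0])
e=a((cor[0]-cor[1]+cor[3]-cor[2]));print("scale yaw edge %.3f plate %.3f needle %.3f"%(e-np.pi/2,a(pl-c)-np.pi/2,a(c-nt)-np.pi/2))
print("zero ang %.3f kilo+90 %.3f needle ang %.3f"%(a(zm-c),a(km-c)+np.pi/2,a(nt-c)))
yaw=e-np.pi/2; r=np.array([[np.cos(yaw),-np.sin(yaw)],[np.sin(yaw),np.cos(yaw)]])
b=np.mean(cor,0)[:2];print("dial from box",b+r@[0,-78],"plate",b+r@[0,78])
for n,p in(("garlic",(195,30)),("salt",(390,12)),("peel",(725,200))):print(n,g(p,25))
# tool axes
from workcell import read_state
from scipy.spatial.transform import Rotation as Ro
s=read_state();print(Ro.from_quat(s['tool_rot']).as_matrix(),s['position'])
# scene check
for p in([*c[:2],58],[*c[:2],106],[*pl[:2],90]):print(proj("scene",p)*1.5)
E
```

```text
dial [ 532.  -153.8   58. ] box [512.3 -78.5  53. ] plate [495.2  -6.4  92. ]
radii [np.float64(52.87713087435967), np.float64(50.46681768856755), np.float64(58.09141225356655)] c-pl 151.90383691704295
sizes [np.float64(293.07668661026776), np.float64(162.74759099167971), np.float64(288.80215014040533), np.float64(159.29870809495125)]
scale yaw edge 0.217 plate 0.244 needle 0.207
zero ang -2.599 kilo+90 3.684 needle ang -1.363
dial from box [ 529.1 -154.7] plate [495.5  -2.3]
garlic [634.8   9.1  25. ]
salt [647.8 -95.8  25. ]
peel [ 551.6 -278.3   25. ]
[[-0.9  0.4 -0. ]
 [ 0.4  0.9 -0. ]
 [ 0.  -0.  -1. ]] [242.4 493.4 230.8]
[410.  337.2]
[410. 311.]
[343.3 295.7]
```

```bash
python3 -m crank '[[[-4,-3.3,0],0.15],[[-8,-6.6,0],0.3],[[-12,-10,0],0.45],[[-16,-13.3,0],0.6],[[-20,-16.6,0],0.75],[[-24,-20,0],0.9],[[-28,-23.3,0],1.05],[[-32,-26.6,0],1.2],[[-36,-30,0],1.35],[[-40,-33.3,0],1.5],[[-44,-36.6,1],1.65],[[-48,-40,2],1.8],[[-51,-42.5,3],1.95],[[-53,-44.1,4],2.1],[[-54.4,-45.3,5],2.14],[[-54.4,-45.3,5],2.14],[[-54.4,-45.3,5],2.14],[[-54.4,-45.3,5],2.14]]' 0
cat > st.py <<'E'
from workcell import read_state
import numpy as np
from scipy.spatial.transform import Rotation as Ro
s=read_state();M=Ro.from_quat(s['tool_rot']).as_matrix()
np.set_printoptions(precision=3,suppress=True)
print(s['t'],s['position'],"x ang %.3f y ang %.3f"%(np.arctan2(M[1,0],M[0,0]),np.arctan2(M[1,1],M[0,1])),'zax',M[:,2],'F',s['force'],'w',s['width'],'gf',s['gripper_force'],'q',s['joint_pos'])
E
python3 st.py; python3 - <<'E'
from workcell import optics
import cv2
a=optics.read_camera("top")[160:290,200:370];b=optics.read_camera("scene")[130:280,180:350]
cv2.imwrite("pics/c2.png",cv2.hconcat([cv2.resize(x,(400,int(400*x.shape[0]/x.shape[1])))[:300] for x in(a,b)])) if 0 else cv2.imwrite("pics/c2.png",cv2.hconcat([cv2.resize(x,(400,330),interpolation=cv2.INTER_CUBIC) for x in(a,b)]))
E
```

```text
t: 2.35
position: [530.9, -152.1, 181.9]
tool_rot: [0.963, 0.27, 0.0, 0.0]
force: [-0.4, 0.1, 0.2]
width: 0.5
gripper_force: 0.0
2.35 [ 530.938 -152.083  181.943] x ang 0.547 y ang -1.024 zax [ 0.001 -0.    -1.   ] F [-0.397  0.099  0.245] w 0.4995981799172706 gf 0.0 q [-0.493  0.425  1.376  0.     1.341  0.531]
```

View pics/c2.png

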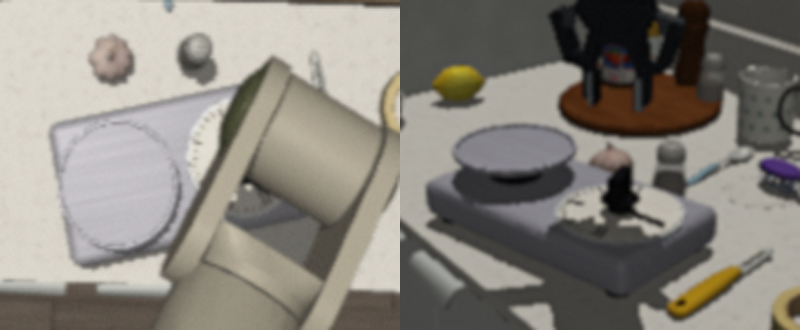

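Scene crop: the fingers straddle the knob line (finger centre at about (615,100), knob at (620,190)). I'm lowering onto the knob and closing.

```bash
python3 -m crank '[[[0,0.1,2],0],[[-0.1,0.1,4],0],[[-0.1,0.1,6],0],[[-0.1,0.1,8],0],[[-0.1,0.1,9.2],0],[[-0.1,0.1,9.8],0],[[-0.1,0.1,10],0],[[-0.1,0.1,10],0]]' 0 && python3 -m crank '[[[0,0,0],0],[[0,0,0],0],[[0,0,0],0],[[0,0,0],0],[[0,0,0],0],[[0,0,0],0]]' -1 25; python3 st.py
```

```text
t: 3.45
position: [530.9, -154.4, 81.7]
tool_rot: [0.963, 0.269, 0.0, 0.0]
force: [0.2, -0.5, -0.2]
width: 0.502
gripper_force: 0.0
t: 4.2
position: [531.4, -155.2, 81.9]
tool_rot: [0.963, 0.269, 0.001, 0.001]
force: [2.4, -4.0, 0.5]
width: 0.16
gripper_force: 29.8
4.2 [ 531.411 -155.184   81.912] x ang 0.545 y ang -1.026 zax [ 0.002 -0.002 -1.   ] F [ 2.431 -3.987  0.543] w 0.16000628053157914 gf 29.8491632938385 q [-0.498  0.538  1.507 -0.001  1.094  0.529]
```

```bash
python3 -m crank '[[[0,0.1,0],-0.1],[[0,0.1,0],-0.25],[[0,0.1,0],-0.4],[[0,0.1,0],-0.55],[[0,0.1,0],-0.7],[[0,0.1,0],-0.85],[[0,0.1,0],-1.0],[[0,0.1,0],-1.12],[[0,0.1,0],-1.2],[[0,0.1,0],-1.24],[[0,0.1,0],-1.24],[[0,0.1,0],-1.24]]'; python3 st.py;  python3 - <<'E'
from workcell import optics
import cv2
a=optics.read_camera("top")[190:260,265:345];b=optics.read_camera("scene")[200:270,235:315]
cv2.imwrite("pics/c3.png",cv2.hconcat([cv2.resize(x,(400,350),interpolation=cv2.INTER_CUBIC) for x in(a,b)]))
E
```

```text
t: 5.7
position: [531.9, -155.6, 81.9]
tool_rot: [0.628, 0.778, 0.0, 0.001]
force: [4.6, -3.1, 4.6]
width: 0.156
gripper_force: 30.3
5.7 [ 531.88  -155.567   81.869] x ang 1.784 y ang 0.213 zax [ 0.002 -0.001 -1.   ] F [ 4.556 -3.055  4.618] w 0.1555751420697405 gf 30.265008509159088 q [-0.498  0.539  1.505 -0.     1.095 -0.711]
```

View pics/c3.png

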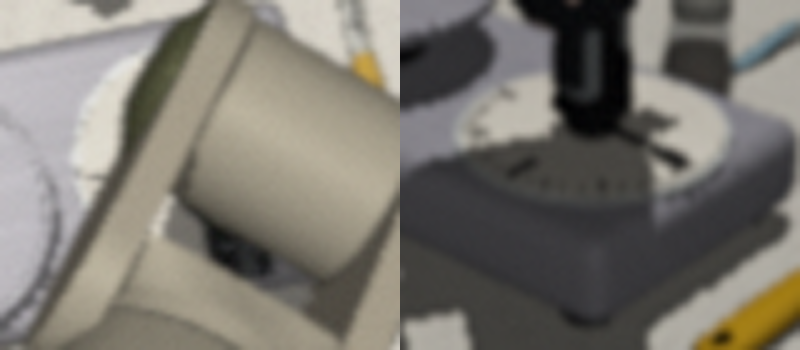

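Scene crop: the needle tip at (680,158) now covers the twin bars, and the thick bar is at (522,168). I'm opening, rising, and moving over the plate to check from the top.

```bash
python3 -m crank '[[[0,0,0],0],[[0,0,0],0],[[0,0,0],0],[[0,0,-1],0],[[0,0,-3],0],[[0,0,-6],0],[[0,0,-9],0],[[0,0,-10],0]]' 0 && python3 -m crank '[[[3,0,0],0],[[6,-0.1,0],0],[[9,-0.2,0],0],[[12,-0.3,0],0],[[14.5,-0.3,0],0],[[15.4,-0.3,0],0],[[15.4,-0.3,0],0],[[15.4,-0.3,0],0]]' -1; python3 st.py;  python3 - <<'E'
from workcell import optics
import cv2
a=optics.read_camera("top")[190:260,265:345];b=optics.read_camera("scene")[190:260,235:315]
cv2.imwrite("pics/c4.png",cv2.hconcat([cv2.resize(x,(400,350),interpolation=cv2.INTER_CUBIC) for x in(a,b)]))
E
```

```text
t: 6.8
position: [531.6, -155.3, 183.4]
tool_rot: [0.628, 0.779, 0.0, 0.002]
force: [-0.8, -0.7, -0.7]
width: 0.499
gripper_force: 0.0
t: 7.8
position: [495.8, -6.0, 181.2]
tool_rot: [0.628, 0.778, -0.0, 0.0]
force: [0.6, -0.3, -0.6]
width: 0.003
gripper_force: 0.0
7.8 [495.778  -6.039 181.154] x ang 1.784 y ang 0.213 zax [-0. -0. -1.] F [ 0.584 -0.259 -0.566] w 0.002524707046623171 gf 0.0 q [-0.251  0.332  1.529 -0.     1.28  -0.465]
```

View pics/c4.png

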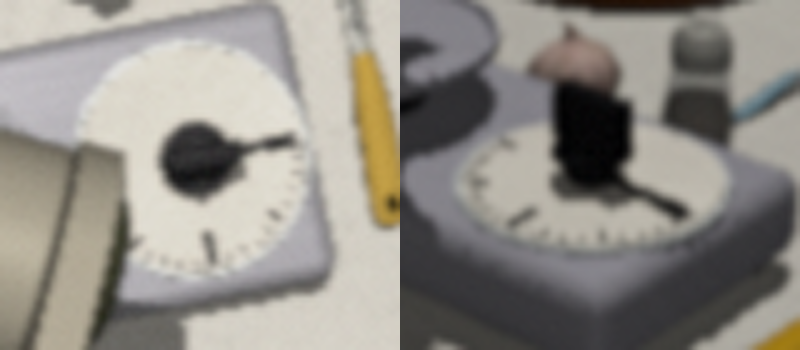

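Top crop: the needle tip and twin bars coincide at (285,142), and the thick bar is at (210,248). I'll compute the dial angle, then start pressing.

```bash
cat > ang.py <<'E'
from h import *
import cv2
np.set_printoptions(precision=3,suppress=True)
def look(k0=(265+210/5,190+248/5),n0=(265+282/5,190+143/5)):
    im=optics.read_camera("top");g=cv2.cvtColor(im,cv2.COLOR_BGR2GRAY).astype(float)
    # dial centre: bright disc fit
    m=((g>175)&(im[:,:,0]<im[:,:,2]-5)).astype(np.uint8);
    def cen(p,r=6):
        y,x=np.mgrid[:g.shape[0],:g.shape[1]];w=np.clip(170-g,0,None)*(np.hypot(x-p[0],y-p[1])<r)
        return (w*x).sum()/w.sum(),(w*y).sum()/w.sum()
    k=cen(k0);n=cen(n0,5);return im,k,n
E
python3 - <<'E'
from ang import *
im,k,n=look();c=np.array([531.5,-154.8])
for nm,p,z in(("kilo",k,58),("needle",n,60)):
    w=ray("top",*p,z)[:2]-c;print(nm,p,w,np.hypot(*w),"ang %.3f"%np.arctan2(w[1],w[0]))
print("grip-centre px in c4:",[( (q-[265,190])*5) for q in [proj("top",[531.5,-154.8,58])]])
E
python3 -m crank '[[[0,0,2],0],[[0,0,4],0],[[0,0,6],0],[[0,0,7.5],0],[[0,0,8.5],0],[[0,0,8.8],0],[[0,0,8.8],0]]'
```

```text
kilo (np.float64(306.592), np.float64(239.13066666666666)) [-50.12  -10.526] 51.21299684338398 ang -2.935
needle (np.float64(320.14217633042097), np.float64(218.08657664813344)) [ 10.792 -48.04 ] 49.23755934762995 ang -1.350
grip-centre px in c4: [array([191.084, 157.014])]
t: 8.82
position: [495.7, -5.4, 93.5]
tool_rot: [0.628, 0.779, 0.0, 0.0]
force: [0.6, 0.7, 0.5]
width: 0.003
gripper_force: 0.0
```

The kilo mark's angle of -2.935 rad puts zero within about 0.02 rad of the needle, which is well inside one graduation. Pressing now.

```bash
python3 -m crank '[[[0,0,0.3],0],[[0,0,0.6],0],[[0,0,0.9],0],[[0,0,1.2],0],[[0,0,1.4],0],[[0,0,1.5],0],[[0,0,1.5],0],[[0,0,1.5],0],[[0,0,1.5],0]]'; python3 st.py; python3 - <<'E'
from workcell import optics
import cv2
a=optics.read_camera("top")[190:260,265:345];b=optics.read_camera("scene")[180:250,195:315]
cv2.imwrite("pics/c5.png",cv2.hconcat([cv2.resize(a,(400,350),interpolation=cv2.INTER_CUBIC),cv2.resize(optics.read_camera("scene")[190:260,235:315],(400,350),interpolation=cv2.INTER_CUBIC)]))
E
```

```text
t: 9.95
position: [495.9, -5.4, 79.0]
tool_rot: [0.628, 0.779, 0.0, 0.001]
force: [-2.3, 0.7, 9.2]
width: -0.0
gripper_force: 4.6
9.95 [495.855  -5.366  78.969] x ang 1.785 y ang 0.214 zax [ 0.001 -0.    -1.   ] F [-2.321  0.684  9.234] w -0.0001937172723329805 gf 4.5586712344083935 q [-0.25   0.463  1.671 -0.     1.007 -0.464]
```

View pics/c5.png

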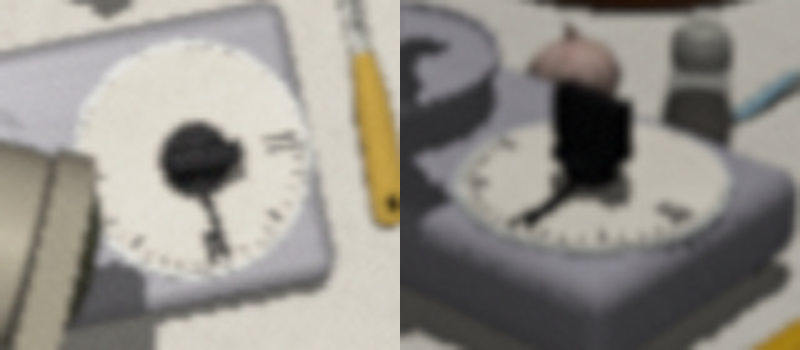

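The needle tip at about (217,257) is just short of the thick bar at (210,248). A travel of about 11.2 mm fits that, so I'm pressing about 0.8 mm further.

```bash
python3 -m crank '[[[0,0,0.05],0],[[0,0,0.08],0],[[0,0,0.08],0],[[0,0,0.08],0],[[0,0,0.08],0],[[0,0,0.08],0],[[0,0,0.08],0],[[0,0,0.08],0]]'; python3 st.py; python3 - <<'E'
from workcell import optics
import cv2
a=optics.read_camera("top")[190:260,265:345]
cv2.imwrite("pics/c6.png",cv2.hconcat([cv2.resize(a,(400,350),interpolation=cv2.INTER_CUBIC),cv2.resize(optics.read_camera("scene")[190:260,235:315],(400,350),interpolation=cv2.INTER_CUBIC)]))
E
```

```text
t: 11.1
position: [495.9, -5.4, 78.2]
tool_rot: [0.628, 0.779, 0.0, 0.001]
force: [-2.1, 0.6, 9.1]
width: 0.0
gripper_force: 4.9
11.1 [495.858  -5.361  78.224] x ang 1.785 y ang 0.214 zax [ 0.001 -0.    -1.   ] F [-2.15   0.621  9.066] w 0.00042534264423678425 gf 4.86329526087502 q [-0.25   0.464  1.672 -0.     1.005 -0.464]
```

View pics/c6.png

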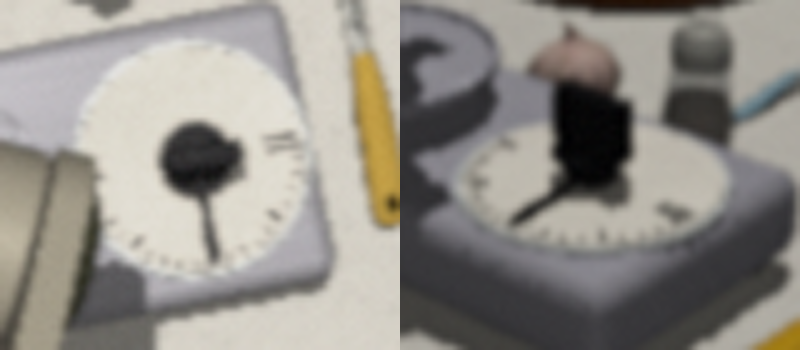

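The needle, running from (203,195) to (214,260), now lies over the thick bar in both views. The pose is steady and the bystanders haven't moved, so I'm handing in.

```bash
python3 -c "from workcell import job_done;print(job_done())"
```

```text
the job is handed in; nothing more can be done
None
```

I zeroed the dial and let go of the knob, and the shut fingertips now hold the plate pressed with the needle over the one-kilogram mark; I handed the job in at about 11 s, with nothing around the scale disturbed.

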